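# Lock the mould carriage at the wax nozzle

### The job

Push the mould carriage all the way forward to the wax nozzle, so that the hole in its rear end lines up with the hole in the bed below. Then take the big locking pin (thick round knob, wide collar) from the wooden stand and push it down through both holes until its collar lies on the carriage, and let go.

Things in the scene. Friction and masses are not known exactly. Their poses are not given: they have to be found in the camera images.
- carriage_handle (a point): Centre, 71 mm above the table, of the black upright round handle (26 mm wide, 34 mm tall) on the mould carriage, a steel plate on a low straight bed that points away from the robot within 20 degrees. A pink mould (top 75 mm high) rides 80 mm in front of the handle. It slides with 2 N of friction, starts 50 to 100 mm short of home and stops dead when fully forward, its hole over the bed's.
- carriage_hole (a point): Centre of the upper mouth, 38 mm above the table, of the 30 mm round through hole in the 10 mm thick carriage plate, 90 mm behind the handle (towards the robot). It moves with the carriage; its x axis points along the slide towards home.
- bed_hole (a point): Centre of the upper mouth, 26 mm above the table, of the 30 mm round hole, 26 mm deep, in the fixed dark steel bed under the carriage plate, which hides it from above. The level line from carriage_hole to bed_hole is the way the carriage has still to go.
- pin_knob (a point): Centre of the knob (26 mm wide, 40 mm tall) of the steel locking pin, 0.2 kg, upright in a 50 mm tall wooden stand, 80 mm from its neighbours: a slim pin (15 mm knob) and a cross-bar pin. Row leads away from the robot within 20 degrees. Under the knob a 46 mm collar, 6 mm thick, then a 16 mm shank, 36 mm long, tapered. Point 62 mm above the tip; 64 mm above the table once seated. z up the pin.
Not all that is in view belongs to the job. What is shaped like the part that bears pin_knob but green is not meant.

How it is judged:
By the outcome, as a careful person would: the job done as asked, in the order asked, and still so for the second after the job is handed in, with the robot touching nothing.
It also fails if it takes over 58 s, if anything falls off the work surface, if the arm or the gripper's body presses on something with over 40 N, if the wrist force passes 120 N, or if a joint passes its speed limit or range.

### The arm

A 6-joint arm with a two-finger parallel gripper is mounted at the origin on the work surface. World frame = base frame: x ahead of the robot, y to its left, z up, the work surface at z = 0. Lengths are in m, angles in rad, forces in N, time in s.
With the tool pointing down it reaches from about 0.35 to 0.85 m from the base axis. Payload 8.1 kg.
Tool frame: the origin (TCP) lies on the centre line of the jaws, within the pads' length; the fingertips stand robot.tips_ahead ahead of it and the grasp point (between the pads) lies 8 mm behind it (robot.tips_ahead is the distance from the TCP to the fingertips, in m); z points along the fingers, y is the direction in which the jaws open and shut (so a half turn about z gives the same grasp; the last joint's range is limited). The gripper opens to 93 mm and grips with 3 to 60 N. Pads are 15 mm wide; open, the fingers measure 128 mm over their backs; the gripper's body (75 mm by 188 mm) begins 65 mm behind the grasp point.
Start: joints at [-1.42, 0.13, 1.488, -0, 1.523, -0.085], TCP at [0.14, -0.583, 0.23] pointing down, gripper open.
Joint ranges: [-2.96, 2.96], [-0.89, 2.26], [0.02, 2.5], [-1.34, 4.48], [0, 2.73], [-2.66, 2.66]. Speed limits (rad/s): [2.39, 2.39, 2.79, 3.14, 3.14, 3.14].

### API

Orientations are given as a rotation vector (axis times angle).
In Python, from plant import monitor, eyes, job, robot gives the robot as it stands.
- The arm moves only by the tool servo_tool, never from a script. Its argument "plan" is a list that holds one entry, the list of rows, each a list of 7 numbers: the closure, from -1 (fully open) to 1 (shut), so that 0 is half open, then the shift along the world's x, y, z in mm, then the turn, a rotation vector about the world's x, y, z in rad. In form: [[[hand, dx, dy, dz, ax, ay, az], ...]]. A call has 1 to 12 rows; each row shifts and turns the commanded pose from where the row before left it; what a row does not reach is not made up. A row lasts 1/10 s, in which the tool goes at most 50 mm and 8.59 degrees, less where a joint would pass 70% of its speed; a pose out of reach is approached as far as the arm can. A call with a gripper value outside its range is refused whole. The fingers move at their own pace and stop on an object; "force" is the grip in N (left out, the last holds). Time passes only in rows, so rows that do not move let the fingers close. It gives the time, the measured TCP pose, the force and the opening at its end, in the units of the state.
- monitor.read_state(): the state, without advancing time (a new reading comes with each control period).
- eyes.read_camera(name): name is "side" or "top"; returns the picture (384x512x3 uint8, red, green, blue); there is no depth.
- eyes.camera_info(name): a dict with "mtx" (3x3 intrinsics, pixels), "D" ([k1, k2, p1, p2, k3] as OpenCV has them; the pictures are not rectified), "R" (3x3) and "t" (3): a world point X has camera coordinates R X + t. Camera axes: x right, y down, z forward; pixel columns grow to the right and rows downward; lengths in m; the calibration is good to about 2 mm. A picture is of the moment at which its call begins. camera_info takes no time and is no camera call.
- job.close_job(): hands the job in, once; it reports no verdict.
The state is a dict: "t": time; "q": joint angles; "dq": joint speeds; "joint_torque": joint torques, N m; "tool_pos": TCP position; "orientation": TCP orientation; "force": force on the tool from outside, world axes, zero at the start; "wrist_torque": the same for the moment, N m; "opening": finger opening in m.
Only numpy, scipy, OpenCV 4.12 (cv2) and the standard library are available. Lean on these libraries where they do the work, as an engineer would, in place of code of your own. Each camera call takes 0.05 s, during which the arm holds its last target. There are 200 camera calls.

## Working session

There is one attempt and no reset: what is moved stays moved. The work goes in short steps, Python scripts to look and compute and a tool call to move; the robot and the scene stay as the last step left them, time stands still between calls to the robot, and variables do not carry over. Pictures are saved under pics/ and viewed, about 8 in all and at most 12, crops included, and the job is handed in when it is done.

Besides the shell and the picture viewer there is one more tool, called as name(argument=value, ...) on one line, values as JSON. servo_tool: Moves the arm, as the interface text tells. Its arguments: {"type":"object","properties":{"plan":{"type":"array"},"force":{"type":"number"}},"required":["plan"]}

```bash
mkdir -p pics; ls; cat > h.py <<'E'
import numpy as np, cv2
from plant import monitor, eyes, job, robot
def snap(n,f):
    im=eyes.read_camera(n); cv2.imwrite('pics/'+f,im[:,:,::-1]); return im
def ray(n,u,v):
    c=eyes.camera_info(n); R=np.array(c['R']);t=np.array(c['t'])
    p=cv2.undistortPoints(np.array([[[u,v]]],float),np.array(c['mtx']),np.array(c['D']))[0,0]
    return -R.T@t, R.T@np.array([p[0],p[1],1.])
def on(n,u,v,z):
    o,d=ray(n,u,v); return o+d*(z-o[2])/d[2]
def proj(n,X):
    c=eyes.camera_info(n); r,_=cv2.Rodrigues(np.array(c['R']))
    return cv2.projectPoints(np.array(X,float).reshape(-1,1,3),r,np.array(c['t']),np.array(c['mtx']),np.array(c['D']))[0][:,0]
E
python3 - <<'E'
from h import *
a=snap('top','a.png');b=snap('side','b.png')
for n in('top','side'):
    c=eyes.camera_info(n);print(n,-np.array(c['R']).T@c['t'],np.array(c['R'])[2])
s=monitor.read_state();print(s['t'],s['tool_pos'],s['orientation'],s['opening'],robot.tips_ahead)
E
```

```text
pics
top [ 0.3823047  -0.06848399  1.04319665] [ 0.12742407 -0.01668741 -0.99170794]
side [ 0.38136496 -0.68757302  0.44233648] [ 0.20169054  0.84678143 -0.49222163]
0.1 [ 0.14010985 -0.58288916  0.22867221] [-3.11809231e+00 -3.69257236e-01 -9.99402824e-06] 0.0926934308781093 0.011
```

View pics/a.png

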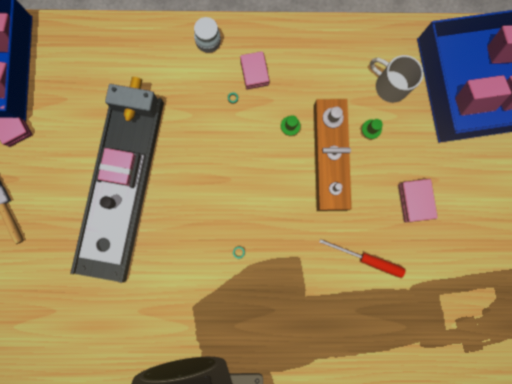

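View pics/b.png

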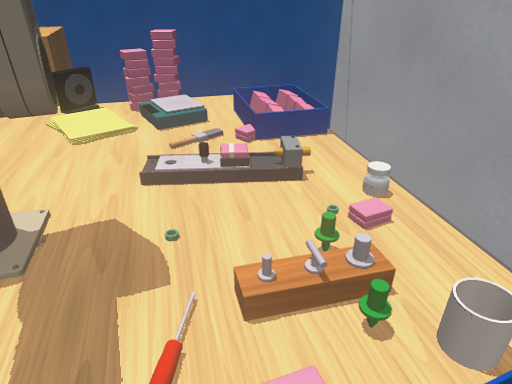

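The top view shows the carriage with its handle near (108,202), its hole near (103,244) and the nozzle near (130,95). The wooden stand holds three pins: (334,115) with a thick round knob and wide collar, (336,152) with the cross-bar, and (336,188) slim. The pin at (334,115) fits. The green ones at (290,125) and (372,128) are decoys. I'll confirm in a crop and measure.

```bash
python3 - <<'E'
from h import *
a=cv2.imread('pics/a.png');b=cv2.imread('pics/b.png')
A=cv2.resize(a[75:285,65:170],None,fx=2.8,fy=2.8,interpolation=3)
B=cv2.resize(a[90:220,305:365],None,fx=4,fy=4,interpolation=3)
C=cv2.resize(b[210:300,230:400],None,fx=1.5,fy=1.5,interpolation=3)
o=np.zeros((590,800,3),np.uint8)
o[:A.shape[0],:A.shape[1]]=A; o[:B.shape[0],300:300+B.shape[1]]=B; o[:C.shape[0],545:545+C.shape[1]]=C
cv2.imwrite('pics/c.png',o)
hs=cv2.cvtColor(a,cv2.COLOR_BGR2HSV)
def blobs(m,x0,y0,x1,y1,mn=25):
    k=np.zeros_like(m);k[y0:y1,x0:x1]=m[y0:y1,x0:x1]
    n,l,s,c=cv2.connectedComponentsWithStats(k)
    for i in range(1,n):
        if s[i,4]>=mn: print(s[i],c[i].round(1))
print('grey pins');blobs(((hs[...,1]<60)&(hs[...,2]>90)).astype(np.uint8),312,95,352,212)
print('dark on plate');blobs((hs[...,2]<90).astype(np.uint8),85,180,130,262)
print('plate');m=((hs[...,1]<40)&(hs[...,2]>150)).astype(np.uint8);blobs(m,75,180,140,270,100)
for t,p,z in[('handle',(108,202),.088),('hole',(103,244),.038),('pin1',(335,113),.11),('pin3',(336,187),.1)]:print(t,on('top',*p,z))
E
```

```text
grey pins
[323 107  20  21 291] [332.9 116.8]
[323 146  28  14 219] [335.3 151.6]
[329 182  13  13 120] [335.3 188. ]
dark on plate
[ 85 180  16  46 142] [ 89.7 199.4]
[100 197  16  12 146] [107.7 202.3]
[122 225   8  37 165] [126.7 248.4]
[ 97 239  12  12 114] [102.5 244.4]
plate
[  80  182   56   82 2761] [107.6 222.9]
handle [0.47475091 0.21615343 0.088     ]
hole [0.38790633 0.23807293 0.038     ]
pin1 [ 0.66261643 -0.25976505  0.11      ]
pin3 [ 0.50623392 -0.26036745  0.1       ]
```

View pics/c.png

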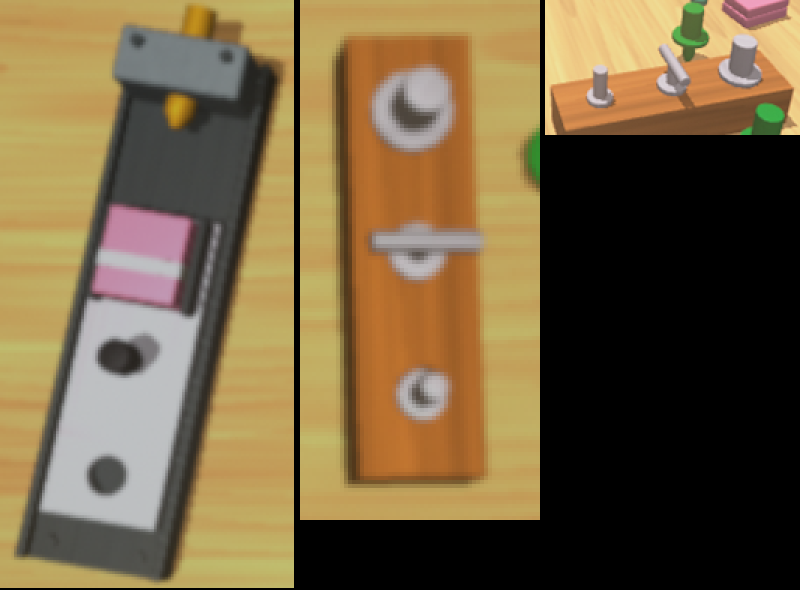

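The crop confirms the far pin (centre near (333,117)) has the thick round knob and wide collar. Next is measuring the points and checking them for consistency.

```bash
python3 - <<'E'
from h import *
b=cv2.imread('pics/b.png');r=lambda x:np.round(x,4)
T=lambda x,y:on('top',65+x/2.8,75+y/2.8,.038)
for p,q in [((40,512),(85,300)),((157,530),(200,310))]:
    d=T(*q)-T(*p);print('edge yaw',np.arctan2(d[1],d[0]))
h=on('top',102.5,244.4,.038);print('hole',r(h))
for u in(105.5,106.5,107):
    k=on('top',u,203,.088);print('handle',r(k),np.linalg.norm((k-h)[:2]),np.arctan2(*(k-h)[1::-1]))
k=on('top',110.5,202,.054);print('handle base',r(k),np.linalg.norm((k-h)[:2]))
print('collar',r(on('top',333,117.5,.056)),'knobtop',r(on('top',336.6,113,.096)))
print('pin side proj', proj('side',[on('top',336.6,113,.096)*[1,1,0]+[0,0,.096]]))
print('side: handle proj',proj('side',[[.471,.216,.088],[*h]]))
print('green',r(on('top',290,125,.08)),r(on('top',372,128,.08)))
print('nozzle blk top', r(on('top',130,96,.09)))
print(monitor.read_state()['q'])
E
```

```text
edge yaw -0.16238621638850048
edge yaw -0.15805958672756365
hole [0.387  0.2391 0.038 ]
handle [0.4726 0.2213 0.088 ] 0.08744087666004867 -0.20569889302776576
handle [0.4726 0.2192 0.088 ] 0.08789259954631932 -0.22879811446966178
handle [0.4726 0.2181 0.088 ] 0.0881359312418577 -0.24025681915568836
handle base [0.4781 0.2209 0.054 ] 0.09281300578404394
collar [ 0.6685 -0.2661  0.056 ] knobtop [ 0.6668 -0.2661  0.096 ]
pin side proj [[362.39466556 237.3159177 ]]
side: handle proj [[201.58294733 144.43384873]
 [170.46662356 161.75164818]]
green [ 0.6443 -0.1674  0.08  ] [ 0.6385 -0.3458  0.08  ]
nozzle blk top [0.7036 0.1778 0.09  ]
[-1.42044810e+00  1.31103687e-01  1.48918741e+00  6.20172530e-05
  1.52301244e+00 -8.54049762e-02]
```

servo_tool(plan=[[[-0.4,28,40,0,0,0,-0.041],[-0.4,28,40,0,0,0,-0.041],[-0.4,28,40,0,0,0,-0.041],[-0.4,28,40,0,0,0,-0.041],[-0.4,28,40,0,0,0,-0.041],[-0.4,28,40,0,0,0,-0.041],[-0.4,28,40,0,0,0,-0.041],[-0.4,28,40,0,0,0,-0.041],[-0.4,28,40,0,0,0,-0.041],[-0.4,28,40,0,0,0,-0.041],[-0.4,28,40,0,0,0,0],[-0.4,27,40,0,0,0,0]]], force=12)

```text
t: 1.3
tool_pos: [0.4758, -0.1014, 0.2294]
orientation: [3.13, -0.273, -0.0]
force: [0.7, -0.8, 0.7]
opening: 0.0651
```

servo_tool(plan=[[[-0.4,0,40,0,0,0,0],[-0.4,0,40,0,0,0,0],[-0.4,0,40,0,0,0,0],[-0.4,0,40,0,0,0,0],[-0.4,0,40,0,0,0,0],[-0.4,0,40,0,0,0,0],[-0.4,0,40,0,0,0,0],[-0.4,0,40,-20,0,0,0],[-0.4,0,5,-30,0,0,0],[-0.4,0,0,-20,0,0,0],[-0.4,0,0,0,0,0,0],[-0.4,0,0,0,0,0,0]]])

```text
t: 2.5
tool_pos: [0.4748, 0.2214, 0.1596]
orientation: [3.129, -0.273, -0.002]
force: [0.6, 0.1, 0.4]
opening: 0.0649
```

```bash
python3 - <<'E'
from h import *
s=monitor.read_state();print(s['t'],s['tool_pos'],s['orientation'],s['opening'],s['q'],s['force'])
b=snap('side','d.png');a=snap('top','e.png')
o=np.zeros((600,800,3),np.uint8)
B=cv2.resize(b[60:200,130:330],None,fx=2.2,fy=2.2,interpolation=3)[:,:,::-1]
A=cv2.resize(a[70:290,50:190],None,fx=2.5,fy=2.5,interpolation=3)[:,:,::-1]
o[:B.shape[0],:B.shape[1]]=B;o[:A.shape[0],450:450+A.shape[1]]=A
cv2.imwrite('pics/f.png',o)
E
```

```text
2.5 [0.4748416  0.2213868  0.15955387] [ 3.12912632e+00 -2.73377368e-01 -1.77441683e-03] 0.06493790060541563 [ 3.38411030e-01 -3.02396144e-02  1.78355068e+00 -3.20199432e-05
  1.38953633e+00  2.08350141e+00] [0.55709349 0.05031091 0.42902827]
```

View pics/f.png

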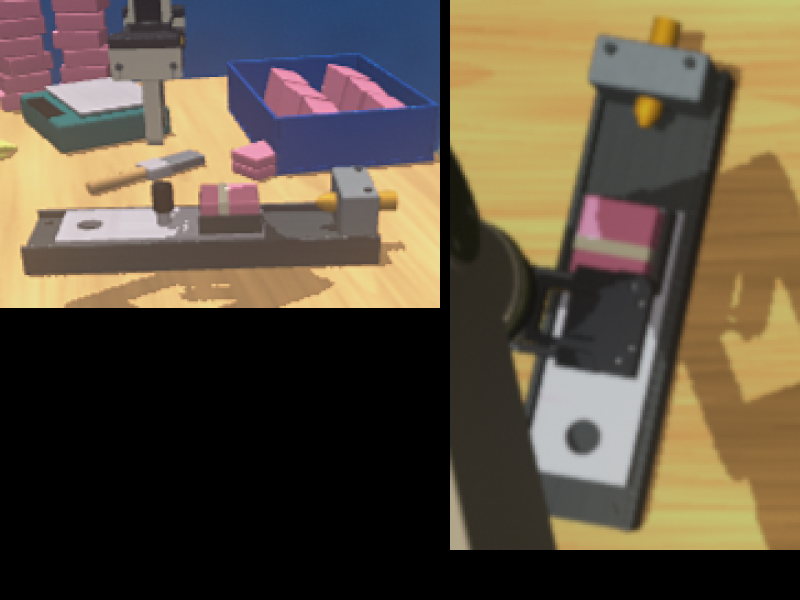

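The gripper sits over the handle (side crop (162,195), top crop near (600,300)). I'll lower it and grip lightly.

servo_tool(plan=[[[-0.4,2,1,-30,0,0,0],[-0.4,0,0,-30,0,0,0],[-0.4,0,0,-25,0,0,0],[-0.4,0,0,-12,0,0,0],[-0.4,0,0,0,0,0,0],[0.6,0,0,0,0,0,0],[0.6,0,0,0,0,0,0],[0.6,0,0,0,0,0,0],[0.6,0,0,0,0,0,0],[0.6,0,0,0,0,0,0]]], force=12)

```text
t: 3.6
tool_pos: [0.4775, 0.2227, 0.0631]
orientation: [-3.129, 0.273, -0.001]
force: [-0.2, 0.5, -0.3]
opening: 0.0297
```

servo_tool(plan=[[[1,0,0,0,0,0,0],[1,0,0,0,0,0,0],[1,0,0,0,0,0,0],[1,0,0,0,0,0,0]]], force=12)

```text
t: 4.0
tool_pos: [0.4775, 0.2229, 0.063]
orientation: [-3.129, 0.273, -0.001]
force: [-0.0, 2.5, 3.4]
opening: 0.0256
```

Gripped at 26 mm, as expected. Pushing forward along yaw -0.175.

servo_tool(plan=[[[1,8,-1.4,0,0,0,0],[1,8,-1.4,0,0,0,0],[1,8,-1.4,0,0,0,0],[1,8,-1.4,0,0,0,0],[1,8,-1.4,0,0,0,0],[1,0,0,0,0,0,0]]])

```text
t: 4.6
tool_pos: [0.5189, 0.2154, 0.0629]
orientation: [-3.129, 0.274, -0.003]
force: [2.6, 3.0, 3.2]
opening: 0.0256
```

servo_tool(plan=[[[1,5,-0.9,0,0,0,0],[1,5,-0.9,0,0,0,0],[1,4,-0.7,0,0,0,0],[1,4,-0.7,0,0,0,0],[1,3,-0.5,0,0,0,0],[1,0,0,0,0,0,0]]])

```text
t: 5.2
tool_pos: [0.5388, 0.2118, 0.0629]
orientation: [-3.13, 0.274, -0.001]
force: [2.0, 1.9, 4.9]
opening: 0.0258
```

servo_tool(plan=[[[1,3,-0.5,0,0,0,0],[1,3,-0.5,0,0,0,0],[1,3,-0.5,0,0,0,0],[1,2,-0.4,0,0,0,0]]])

```text
t: 5.6
tool_pos: [0.5467, 0.2104, 0.0619]
orientation: [3.129, -0.273, -0.009]
force: [-11.8, 5.2, 7.9]
opening: 0.0261
```

servo_tool(plan=[[[1,2,-0.4,0,0,0,0],[1,2,-0.4,0,0,0,0],[1,0,0,0,0,0,0]]])

```text
t: 5.9
tool_pos: [0.5502, 0.2098, 0.0611]
orientation: [3.129, -0.273, -0.01]
force: [-8.8, 5.2, 5.1]
opening: 0.0255
```

```bash
python3 - <<'E'
from h import *
s=monitor.read_state();print(s['t'],s['tool_pos'],s['opening'],s['force'])
b=snap('side','g.png');a=snap('top','h.png')
o=np.zeros((600,800,3),np.uint8)
B=cv2.resize(b[60:200,130:330],None,fx=2.2,fy=2.2,interpolation=3)[:,:,::-1]
A=cv2.resize(a[70:290,50:190],None,fx=2.5,fy=2.5,interpolation=3)[:,:,::-1]
o[:B.shape[0],:B.shape[1]]=B;o[:A.shape[0],450:450+A.shape[1]]=A
cv2.imwrite('pics/i.png',o)
E
```

```text
5.9 [0.55018783 0.20975662 0.06112475] 0.02548494125939837 [-8.78743976  5.1952693   5.06562816]
```

View pics/i.png

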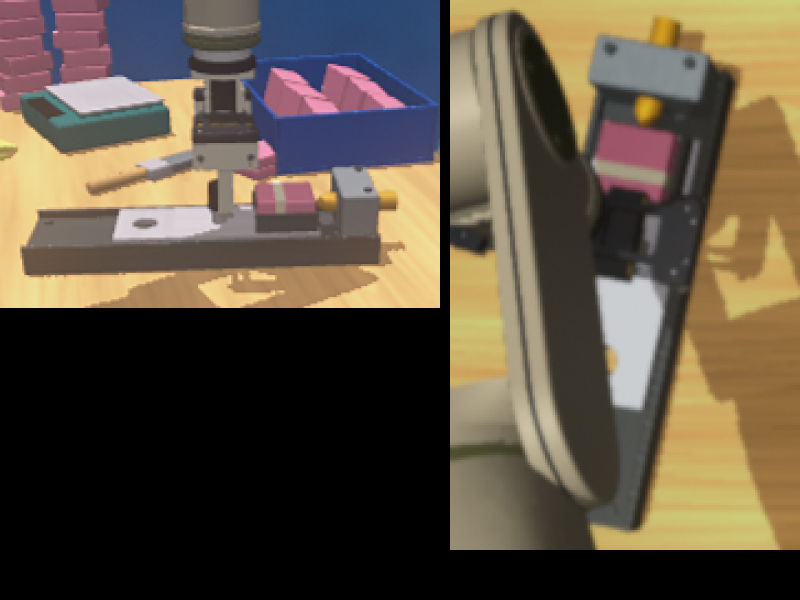

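The mould touches the nozzle (side crop (325,200)). In the top view the wood colour shows through both holes at crop (612,358), so the carriage is home. I'll release, lift and move to the pin.

servo_tool(plan=[[[-0.3,0,0,0,0,0,0],[-0.4,0,0,0,0,0,0],[-0.4,0,0,0,0,0,0],[-0.4,0,0,20,0,0,0],[-0.4,0,0,40,0,0,0],[-0.4,0,0,40,0,0,0],[-0.4,0,0,40,0,0,0],[-0.4,10,-40,0,0,0,0.045],[-0.4,10,-40,0,0,0,0.045],[-0.4,10,-40,0,0,0,0.045],[-0.4,10,-40,0,0,0,0],[-0.4,10,-40,0,0,0,0]]])

```text
t: 7.2
tool_pos: [0.6034, 0.0072, 0.2027]
orientation: [3.141, -0.062, 0.0]
force: [0.2, -0.5, -0.1]
opening: 0.0646
```

servo_tool(plan=[[[-0.4,10,-40,0,0,0,0],[-0.4,10,-40,0,0,0,0],[-0.4,10,-40,0,0,0,0],[-0.4,10,-40,0,0,0,0],[-0.4,10,-40,0,0,0,0],[-0.4,10,-40,0,0,0,0],[-0.4,7,-35,0,0,0,0],[-0.4,0,0,-30,0,0,0],[-0.4,0,0,-20,0,0,0],[-0.4,0,0,0,0,0,0],[-0.4,0,0,0,0,0,0]]])

```text
t: 8.3
tool_pos: [0.6698, -0.2658, 0.1523]
orientation: [-3.141, 0.062, 0.002]
force: [-0.6, 1.0, 1.3]
opening: 0.0651
```

```bash
python3 - <<'E'
from h import *
s=monitor.read_state();print(s['t'],s['tool_pos'],s['orientation'],s['opening'],s['force'],s['q'])
b=snap('side','j.png');a=snap('top','k.png')
o=np.zeros((600,800,3),np.uint8)
B=cv2.resize(b[150:310,230:410],None,fx=2.4,fy=2.4,interpolation=3)[:,:,::-1]
A=cv2.resize(a[70:290,60:200],None,fx=2.5,fy=2.5,interpolation=3)[:,:,::-1]
o[:B.shape[0],:B.shape[1]]=B;o[:A.shape[0],450:450+A.shape[1]]=A
cv2.imwrite('pics/l.png',o)
p=np.array(s['tool_pos']);print('tips proj',proj('side',[p-[0,0,.011]]),'knob top',proj('side',[[.6675,-.266,.096]]))
E
```

```text
8.3 [ 0.66978639 -0.26577693  0.15233658] [-3.14057796e+00  6.18215392e-02  1.95395994e-03] 0.06513359922742543 [-0.59518664  0.96371627  1.33785424] [-4.48788957e-01  4.98027794e-01  1.18569943e+00 -1.49653954e-04
  1.45916551e+00  1.16138858e+00]
tips proj [[368.3870466  212.79334268]] knob top [[362.74928287 237.22951611]]
```

View pics/l.png

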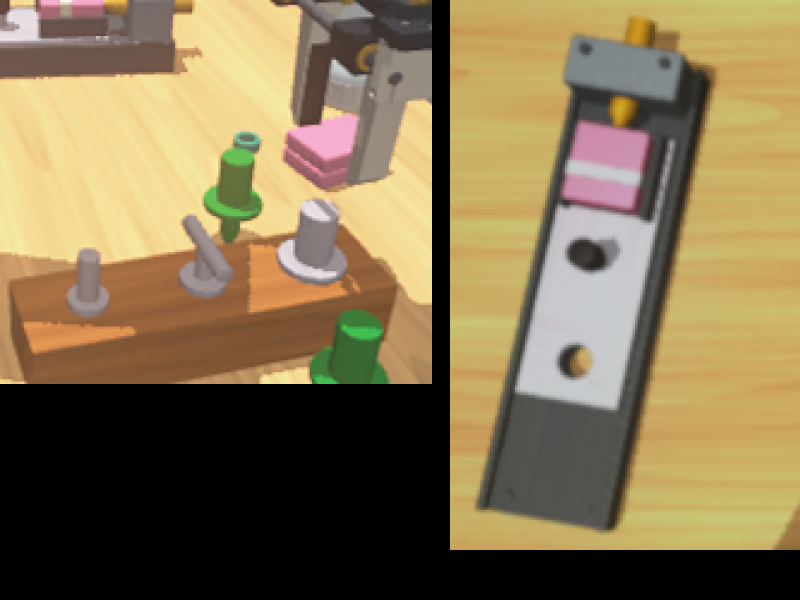

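The carriage stays home (hole at top crop (575,361), wood visible through it). The big pin's knob top is at side crop (320,210), which matches my projection. The fingers straddle it and clear the green ones, so I'll descend and grip.

servo_tool(plan=[[[-0.4,-2,0,-25,0,0,0],[-0.4,0,0,-25,0,0,0],[-0.4,0,0,-19,0,0,0],[-0.4,0,0,-10,0,0,0],[-0.4,0,0,0,0,0,0],[1,0,0,0,0,0,0],[1,0,0,0,0,0,0],[1,0,0,0,0,0,0],[1,0,0,0,0,0,0],[1,0,0,0,0,0,0],[1,0,0,0,0,0,0],[1,0,0,0,0,0,0]]], force=30)

```text
t: 9.6
tool_pos: [0.6683, -0.2658, 0.0739]
orientation: [3.141, -0.062, 0.0]
force: [-0.1, -0.0, 2.4]
opening: 0.0256
```

```bash
python3 - <<'E'
from h import *
a=cv2.imread('pics/k.png');hs=cv2.cvtColor(a,cv2.COLOR_BGR2HSV)
# hole: non-plate pixels inside plate around (110,214)
x0,y0,x1,y1=98,202,123,226
m=1-((hs[...,1]<45)&(hs[...,2]>140)).astype(np.uint8)
k=np.zeros_like(m);k[y0:y1,x0:x1]=m[y0:y1,x0:x1]
n,l,s,c=cv2.connectedComponentsWithStats(k)
for i in range(1,n):
    if s[i,4]>20: print(s[i],c[i],on('top',*c[i],.038))
h=np.array([.387,.2391]);
print(proj('top',[[.387+.0728*np.cos(.17),.2391-.0728*np.sin(.17),.038]]))
b=cv2.imread('pics/k.png')
d=(cv2.inRange(hs,(0,0,0),(180,255,90)));k=np.zeros_like(d);k[160:185,100:123]=d[160:185,100:123]
n,l,s,c=cv2.connectedComponentsWithStats(k);print([(s[i].tolist(),c[i]) for i in range(1,n) if s[i,4]>30])
s=monitor.read_state();print(s['tool_pos'],s['opening'])
E
```

```text
[103 208  14  13 146] [109.52054795 214.05479452] [0.45305919 0.22665497 0.038     ]
[[109.56759865 211.4627421 ]]
[([107, 166, 16, 12, 143], array([114.48951049, 171.65734266]))]
[ 0.66832947 -0.26579611  0.07394358] 0.025612885778940747
```

The grip reads 25.6 mm, which fits the knob. The hole measures (0.453, 0.227), 67 mm travelled, within the 50–100 mm expected. Lift and carry.

servo_tool(plan=[[[1,0,0,10,0,0,0],[1,0,0,30,0,0,0],[1,0,0,40,0,0,0],[1,0,0,40,0,0,0],[1,0,0,10,0,0,0],[1,-10,20,0,0,0,-0.03],[1,-16,36,0,0,0,-0.03],[1,-16,36,0,0,0,-0.03],[1,-16,36,0,0,0,-0.03],[1,-16,36,0,0,0,-0.025],[1,-16,36,0,0,0,0],[1,-16,36,0,0,0,0]]])

```text
t: 10.8
tool_pos: [0.5607, -0.0284, 0.2024]
orientation: [-3.128, 0.289, 0.003]
force: [0.6, -0.8, -1.7]
opening: 0.0255
```

servo_tool(plan=[[[1,-16,36,0,0,0,0],[1,-16,36,0,0,0,0],[1,-16,36,0,0,0,0],[1,-16,36,0,0,0,0],[1,-16,36,0,0,0,0],[1,-16,36,0,0,0,0],[1,-16,36,0,0,0,0],[1,-13,40,-20,0,0,0],[1,0,0,-30,0,0,0],[1,0,0,-18,0,0,0],[1,0,0,0,0,0,0],[1,0,0,0,0,0,0]]])

```text
t: 12.0
tool_pos: [0.4367, 0.2619, 0.1352]
orientation: [3.127, -0.289, -0.002]
force: [0.2, 0.2, -0.9]
opening: 0.0259
```

```bash
python3 - <<'E'
from h import *
s=monitor.read_state();print(s['t'],s['tool_pos'],s['orientation'],s['opening'],s['force'])
b=snap('side','m.png');a=snap('top','n.png')
o=np.zeros((600,800,3),np.uint8)
B=cv2.resize(b[90:200,120:260],None,fx=3.2,fy=3.2,interpolation=3)[:,:,::-1]
A=cv2.resize(a[70:290,60:200],None,fx=2.4,fy=2.4,interpolation=3)[:,:,::-1]
o[:B.shape[0],:B.shape[1]]=B;o[:A.shape[0],460:460+A.shape[1]]=A
cv2.imwrite('pics/o.png',o)
p=np.array(s['tool_pos']);
print('pred tip,hole (crop px)',(proj('side',[p-[0,0,.060],[.453,.2267,.038]])-[120,90])*3.2)
E
```

```text
12.0 [0.43669468 0.26189259 0.13522822] [ 3.12745430e+00 -2.89047435e-01 -2.15665820e-03] 0.025853568567424174 [ 0.23925067  0.24758829 -0.91936061]
pred tip,hole (crop px) [[214.77778963 172.59291252]
 [242.14266379 227.55985969]]
```

View pics/o.png

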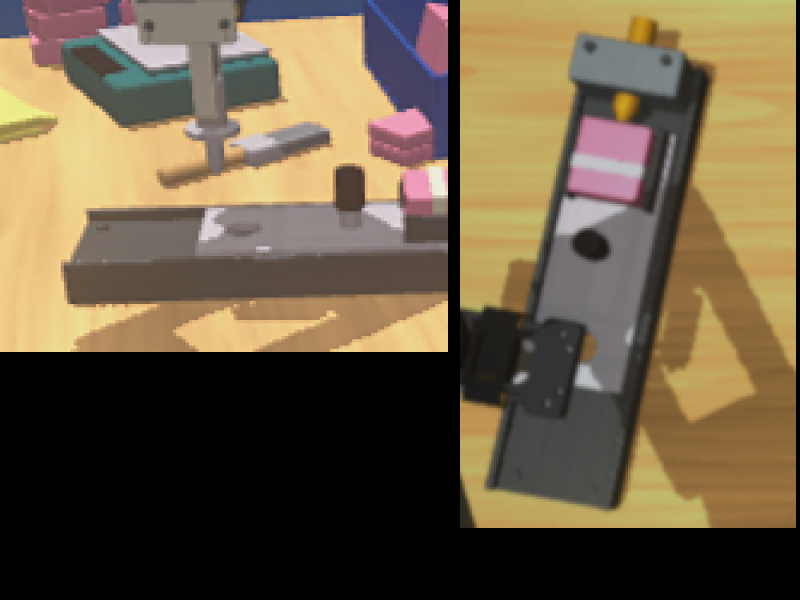

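I overshot by about 40 mm because I mis-summed the rows. The tip at side crop (216,175) and hole at (243,229) both match my predictions, so I'll correct by (+16,-35) and start inserting.

servo_tool(plan=[[[1,6,-12,0,0,0,0],[1,6,-12,0,0,0,0],[1,4,-11,0,0,0,0],[1,0,0,0,0,0,0],[1,0,0,-15,0,0,0],[1,0,0,-12,0,0,0],[1,0,0,0,0,0,0]]])

```text
t: 12.8
tool_pos: [0.4509, 0.2267, 0.1053]
orientation: [3.126, -0.288, -0.008]
force: [-0.9, -0.8, -3.7]
opening: 0.0254
```

```bash
python3 - <<'E'
from h import *
s=monitor.read_state();print(s['t'],s['tool_pos'],s['opening'],s['force'])
b=snap('side','p.png')
cv2.imwrite('pics/q.png',cv2.resize(b[100:200,120:260],None,fx=5,fy=5,interpolation=3)[:,:,::-1])
p=np.array(s['tool_pos']);
print((proj('side',[p-[0,0,.060],[.453,.2267,.038]])-[120,100])*5)
E
```

```text
12.8 [0.45090226 0.2266786  0.10526963] 0.025353048421192338 [-0.94239695 -0.82609906 -3.69514944]
[[373.38040811 293.50719404]
 [378.34791217 305.56228076]]
```

View pics/q.png

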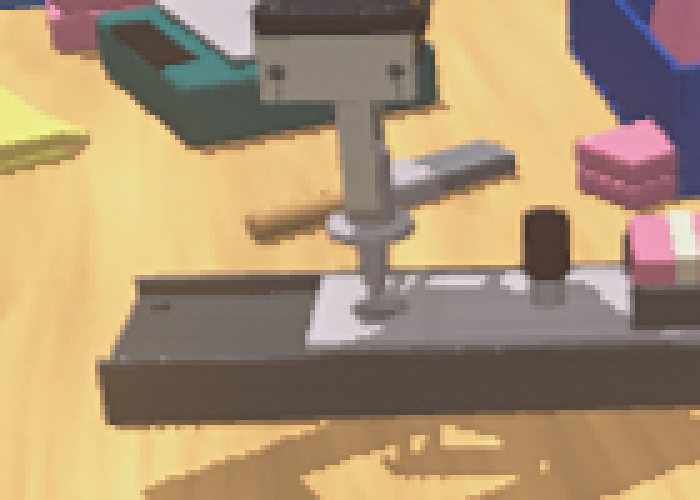

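The tip at (373,294) sits over the hole mouth at (380,308), about 2 mm short in x. I'll nudge it and descend.

servo_tool(plan=[[[1,2,0,0,0,0,0],[1,0,0,-8,0,0,0],[1,0,0,-8,0,0,0],[1,0,0,-8,0,0,0],[1,0,0,-8,0,0,0],[1,0,0,-4,0,0,0],[1,0,0,-4,0,0,0],[1,0,0,-2,0,0,0],[1,0,0,0,0,0,0]]])

```text
t: 13.75
tool_pos: [0.4551, 0.2272, 0.0664]
orientation: [3.128, -0.289, -0.0]
force: [-0.4, 0.9, -2.4]
opening: 0.0256
```

servo_tool(plan=[[[1,0,0,-2,0,0,0],[1,0,0,-1,0,0,0],[1,0,0,-1,0,0,0],[1,0,0,0,0,0,0]]])

```text
t: 14.15
tool_pos: [0.4552, 0.2272, 0.0625]
orientation: [3.128, -0.289, -0.0]
force: [0.2, -0.0, -1.3]
opening: 0.0255
```

servo_tool(plan=[[[1,0,0,-1,0,0,0],[1,0,0,-1,0,0,0],[1,0,0,0,0,0,0]]])

```text
t: 14.45
tool_pos: [0.4556, 0.2273, 0.0619]
orientation: [-3.128, 0.289, -0.001]
force: [-4.9, -1.8, 8.5]
opening: 0.0253
```

Contact comes at the expected height (TCP 0.062). I'll release and retreat.

servo_tool(plan=[[[0.2,0,0,0,0,0,0],[-0.4,0,0,0,0,0,0],[-0.4,0,0,0,0,0,0],[-0.4,0,0,0,0,0,0],[-0.4,0,0,15,0,0,0],[-0.4,0,0,35,0,0,0],[-0.4,0,0,40,0,0,0],[-0.4,0,0,40,0,0,0],[-0.4,0,-40,0,0,0,0],[-0.4,0,-45,0,0,0,0],[-0.4,0,-45,0,0,0,0],[-0.4,0,-45,0,0,0,0]]])

```text
t: 15.65
tool_pos: [0.4551, 0.0508, 0.1921]
orientation: [-3.128, 0.288, -0.003]
force: [1.5, 0.6, -0.6]
opening: 0.0653
```

servo_tool(plan=[[[-0.4,0,-45,0,0,0,0],[-0.4,0,-45,0,0,0,0],[-0.4,0,0,0,0,0,0]]])

```text
t: 15.95
tool_pos: [0.4552, -0.0426, 0.192]
orientation: [3.125, -0.298, 0.002]
force: [-0.3, 0.2, 1.5]
opening: 0.0651
```

```bash
python3 - <<'E'
from h import *
s=monitor.read_state();print(s['t'],s['tool_pos'],s['opening'],s['force'])
b=snap('side','r.png');a=snap('top','s.png')
o=np.zeros((600,800,3),np.uint8)
B=cv2.resize(b[100:200,130:320],None,fx=2.3,fy=2.3,interpolation=3)[:,:,::-1]
A=cv2.resize(a[70:290,60:200],None,fx=2.4,fy=2.4,interpolation=3)[:,:,::-1]
o[:B.shape[0],:B.shape[1]]=B;o[:A.shape[0],460:460+A.shape[1]]=A
cv2.imwrite('pics/t.png',o)
print('pred knob top side',(proj('side',[[.453,.2267,.084]])-[130,100])*2.3,'top',(proj('top',[[.453,.2267,.084]])-[60,70])*2.4+[460,0])
E
```

```text
15.95 [ 0.45517148 -0.04257847  0.19200088] 0.06508171396038184 [-0.25937499  0.24886387  1.51786881]
pred knob top side [[147.94360337 103.56783386]] top [[563.34838342 342.06236385]]
```

View pics/t.png

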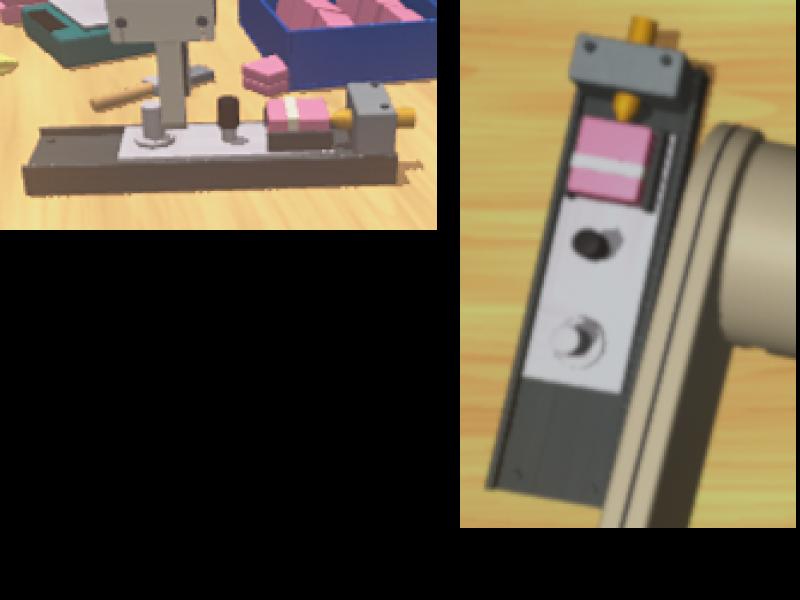

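The pin stands upright with its collar at plate level (side crop (155,142)), and the mould is still at the nozzle. One quick numeric check of the collar and knob against the seated height.

```bash
python3 - <<'E'
from h import *
P=[[.455,.225,z] for z in(.044,.084)]
print('side',(proj('side',P)-[130,100])*2.3,'top',(proj('top',P)-[60,70])*2.4+[460,0])
f=lambda u,v,z:on('top',60+(u-460)/2.4,70+v/2.4,z)
print(f(579,343,.044),f(570,340,.084))
a=cv2.imread('pics/s.png');b=cv2.imread('pics/r.png')
o=np.hstack([cv2.resize(a[195:230,85:130],(450,350),interpolation=3),cv2.resize(b[135:170,175:215],(350,350),interpolation=3)])
cv2.imwrite('pics/u.png',o)
E
```

```text
side [[152.53144037 136.23378648]
 [149.86642775 103.94470727]] top [[578.83741781 343.1317747 ]
 [565.40965859 339.77520142]]
[0.45512008 0.22485819 0.044     ] [0.45481079 0.22101693 0.084     ]
```

View pics/u.png

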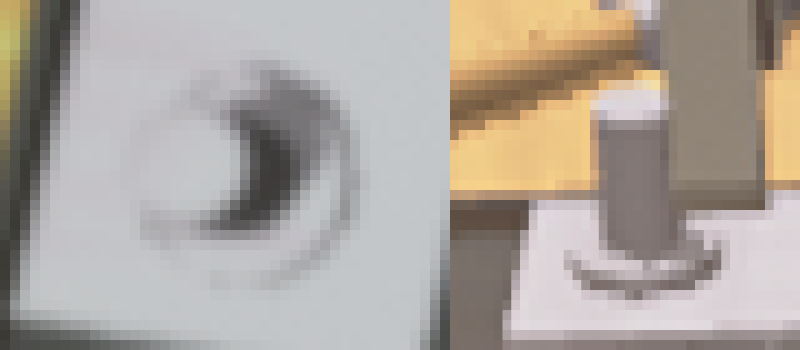

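The close view shows the knob upright, with the collar flat on the plate all round. Handing in.

```bash
python3 -c "
from h import *
print(job.close_job())"
```

```text
the job is handed in; nothing more can be done
None
```

The carriage is fully home, the big locking pin is seated through both holes, and the gripper has let go. I handed the job in at about 16 s of the 58 s allowed.

**Carriage:** I gripped the handle lightly and pushed until the pads slipped at the stop, at about 10 N. The hole moved 67 mm. The mould touches the nozzle, and the table showed through both holes before the pin went in.

**Pin:** I took the far pin in the stand, with the thick knob and wide collar, and lowered it until the wrist felt 8.5 N. That was at the height expected for a seated collar. The arm then backed off and stood clear.

**Last checks:**
- The collar centre measured (0.455, 0.225) in the top view, about 3 mm from the measured hole centre, which is within the shank's 7 mm of play.
- The side view shows the pin upright, within about 1 pixel of prediction at the knob top. I read the collar only by eye, about 1–2 pixels lower than predicted.
- The knob top in the top view first looked about 4 pixels off, because steel on the pale plate has a faint edge. An enlarged crop resolved this: the pin was upright with its collar flat on the plate.

I overshot by about 40 mm while carrying the pin, because I mis-summed the move rows. I corrected it in the air and nothing was touched.

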